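# Chase a screw nut's thread with a hand tap

### The job

Fit the loose crank onto the square head of the tap standing in the vise, then work the tap down by the crank's knob: up to half a turn clockwise, a quarter turn back, and again, until its collar rests on the nut. Go easy: it binds a little before the half turn, so feel for that, stop there and back off rather than force it. Leave the crank on the tap, let go, and do not disturb the oil bottle, the jar or the bowl.

Things in the scene. Friction and masses are not known exactly. Their poses are not given: they have to be found in the camera images.
- vise: Blue drill-press vise fixed to the bench: base 170 x 100 mm, jaws 100 mm wide and 72 mm high, holding a square brass nut 64 mm wide, top face 78 mm above the bench. Origin: centre of the underside, straight below the tap's axis; z up; x runs across the jaws towards the clamping screw, which sticks out there. Place and yaw vary.
- nut_top (a point): Point on the tap's axis at the nut's top face, 78 mm above the bench; axes as the vise. The tap binds on its way, springily (about 7 N m more per rad): first at an unknown place 2.35 to 2.85 rad from the start, then 1.5 rad beyond that. After the second bind it runs on to home, where it stops in the same springy manner.
- tap_top (a point): Centre of the top face of the tap's square head, on its upright axis, 129 mm above the bench at the start; x and y are normal to the flats and turn with the tap, z up. The square is 24 mm wide, its top 2 mm stepped in to 20 mm, 26 mm tall in all; below it a round neck 31 mm across, 14 mm tall, then the collar.
- tap_collar (a point): Centre of the underside of the tap's collar (48 mm across, 6 mm thick), 46 mm below tap_top; 5 mm above the nut at the start, on it when home. A bind is freed by coming up to it (within 0.2 rad) and then turning the tap back about a quarter turn (to 0.9 rad or more short of the bind); after less, or none, it binds again at the same place.
- tap (a joint): Turn of the tap, rad: 0 at the start, growing clockwise seen from above; down 6 mm per turn (0.95 mm per rad), home at about 5.3; not back beyond -0.15. Free drag about 0.2 N m (3 N at the crank's knob); it stays where left. The fit has about 0.2 rad of backlash. Pushing at a bind or at home, or side load on the crank, above about 15 N at the knob breaks the tap.
- crank: Loose steel crank, 0.4 to 0.6 kg. Origin: centre of the underside of its hub, on the bench at the start; z up. Hub 44 x 44 x 30 mm with a square socket in the underside, 26 mm wide, 24 deep, sides along x and y: it fits the tap's square in four ways. Along +x an arm 20 mm wide, top at 30 mm, with the knob; along -x a round counterweight out to 72 mm, top at 36 mm. Place and yaw vary.
- crank_socket (a point): Centre of the ceiling of the crank's socket, 24 mm above the crank's underside; it meets point tap_top when the crank is fully on. Axes as the crank.
- crank_boss (a point): Where to grip the finger boss on top of the hub for lifting: on the crank's axis, 52 mm above its underside; axes as the crank. The boss is 26 mm along x, 24 mm along y, and reaches from 30 to 64 mm above the underside; grip across y.
- crank_knob (a point): Where to grip the upright red knob: on its axis, 65 mm along +x from the crank's axis, 54 mm above its underside (24 mm above the arm); axes as the crank. The knob is 18 mm across, from 30 to 76 mm above the underside, and spins freely on the arm, so it can be held with the gripper's yaw unchanged while cranking.
- oil_bottle: Loose white closed bottle with red cap, 56 mm across, 120 mm high; origin: centre of its underside.
- screw_jar: Loose glass jar with steel lid, 64 mm across, 70 mm high; origin: centre of its underside.
- bowl: Loose turned wooden bowl, 110 mm across the rim, 45 mm high; origin: centre of its underside.
Things that resemble listed ones, but are neither listed nor needed, are in the scene too. Leave any orange or pink look-alike of the crank alone.

How it is judged:
By the outcome, as a careful person would: the job done as asked, in the order asked, and still so for the second after the job is handed in, with the robot touching nothing.
It also fails if it takes over 72 s, if anything falls off the work surface, if the arm or the gripper's body presses on something with over 40 N, if the wrist force passes 120 N, or if a joint passes its speed limit or range.

### The arm

A 7-joint arm with a two-finger parallel gripper is mounted at the origin on the work surface. World frame = base frame: x ahead of the robot, y to its left, z up, the work surface at z = 0. Lengths are in m, angles in rad, forces in N, time in s.
With the tool pointing down it reaches from about 0.425 to 0.875 m from the base axis. Payload 4.7 kg.
Tool frame: the origin (TCP) lies on the mounting face of the last link; the fingertips stand 182 mm ahead of it and the grasp point (between the pads) lies ahead of it (ctrl.grip_point_offset is the z of the grasp point in the tool frame, in m); z points along the fingers, y is the line along which they close (so a half turn about z gives the same grasp; the last joint's range is limited). The gripper opens to 87 mm and grips with 3 to 60 N. Pads are 19 mm wide; open, the fingers measure 117 mm over their backs; the gripper's body (75 mm by 190 mm) begins 51 mm behind the grasp point.
Start: joints at [1.254, 0.321, -0.07, 1.45, 0.023, 1.371, -0.057], TCP at [0.211, -0.615, 0.405] pointing down, gripper open.
Joint ranges: [-2.86, 2.86], [-0.3, 2.09], [-1.38, 1.24], [0.06, 2.45], [-1.56, 4.7], [0.09, 2.05], [-2.69, 2.69]. Speed limits (rad/s): [2.57, 2.57, 3.14, 3.14, 3.14, 3.14, 3.14].

### API

Orientations are given as a rotation vector (axis times angle).
In Python, from bench import ctrl gives the robot as it stands.
- The arm moves only by the tool run_rows, called after "Call:" as name([rows], argument=value, ...), one row to a line, values as JSON. Schema: {"type":"object","properties":{"rows":{"type":"array","items":{"type":"object","properties":{"dx":{"type":"number"},"dy":{"type":"number"},"dz":{"type":"number"},"rz":{"type":"number"},"finger_gap":{"type":"number"}},"additionalProperties":false,"required":["finger_gap"]},"minItems":1,"maxItems":20},"grip_force":{"type":"number"},"only":{"type":"string"},"quiet":{"type":"boolean"},"lines":{"type":"string"}},"required":["rows"],"additionalProperties":false}. rows is a list of rows, 1 to 20 of them, each an object with the fields dx, dy, dz (the shift in normalised numbers (1 is 1 m)), rz (a turn about the tool's z in shares of pi rad (1.0 is pi rad)), finger_gap (the opening from 0.0 (shut) to 1.0 (fully open)); a field left out counts as zero (the opening has to be given); each row is the pose to reach, as a shift and turn from the pose commanded when the call began, along the tool's axes at that moment; what a row does not reach only later rows make up. A row lasts 1/10 s, in which the tool goes at most 0.05 m and 0.15 rad, less where a joint would pass 70% of its speed; a pose out of reach is approached as far as the arm can. The fingers move at their own pace and stop on an object; grip_force is the grip in N (left out, the last holds). Time passes only in rows, so rows that do not move let the fingers close. The tool returns the time, the measured TCP pose, the force, the opening and the grip force at its end. only (a regular expression) keeps the lines of the reply that match it, lines (a string "A,B") keeps lines A to B, and quiet returns only ok. Input that does not fit is refused with a message, and nothing moves.
- ctrl.get_state(): the state, without advancing time (a new reading comes with each control period).
- ctrl.get_image(name): name is "scene" or "top"; returns (picture, depth): 384x512x3 uint8, red, green, blue; 384x512 float32, m along the optical axis (not along the pixel's ray), 0 where there is no reading.
- ctrl.camera_model(name): a dict with "vertical_fov" (degrees; the focal length in pixels is half the picture's height over the tangent of half this angle, whatever the lens; pixels are square), "cx", "cy" (the principal point, pixels), "rvec" (rotation vector, rad) and "tvec" (3), from world to camera coordinates, as OpenCV has them. Camera axes: x right, y down, z forward; pixel columns grow to the right and rows downward; lengths in m; the calibration is good to about 2 mm. A picture is of the moment at which its call begins. camera_model takes no time and is no camera call.
- ctrl.close_job(): hands the job in; it is judged then, once.
The state is a dict: "time": time; "joint_positions": joint angles; "qd": joint speeds; "joint_torque": joint torques, N m; "position": TCP position; "tool_rot": TCP orientation; "ft_force": force on the tool from outside, world axes, zero at the start; "torque": the same for the moment, N m; "grip_width": opening from 0.0 (shut) to 1.0 (fully open); "grip_force": force on a finger pad.
Only numpy, scipy, OpenCV 4.12 (cv2) and the standard library are available. Lean on these libraries where they do the work, as an engineer would, in place of code of your own. Each camera call takes 0.05 s, during which the arm holds its last target. There are 200 camera calls.

## Working session

There is one attempt and no reset: what is moved stays moved. The work goes in short steps, Python scripts to look and compute and a tool call to move; the robot and the scene stay as the last step left them, time stands still between calls to the robot, and variables do not carry over. Pictures are saved under pics/ and viewed, at most 10 in all, crops included, and the job is handed in when it is done.

```bash
ls; mkdir -p pics; python3 - <<'E'
from bench import ctrl
import cv2,numpy as np
for n in("top","scene"):
    im,d=ctrl.get_image(n); cv2.imwrite(f"pics/{n}0.png",im[:,:,::-1]); np.savez(f"{n}0.npz",im=im,d=d)
    print(n,ctrl.camera_model(n))
s=ctrl.get_state(); print(s, ctrl.grip_point_offset)
E
```

```text
pics
top {'vertical_fov': 52.61014847492692, 'cx': 262.53607721699274, 'cy': 192.9277953979495, 'rvec': array([ 2.12614298, -2.15154764,  0.11183223]), 'tvec': array([-0.05128716,  0.5452213 ,  0.90680397])}
scene {'vertical_fov': 55.86590184913306, 'cx': 260.12511411790996, 'cy': 192.32596902637357, 'rvec': array([ 1.07925431,  2.18236768, -1.20144715]), 'tvec': array([ 0.37298217, -0.129142  ,  1.3426685 ])}
{'time': 0.1, 'joint_positions': array([ 1.25411873,  0.32175655, -0.07007507,  1.45158151,  0.02259264,
        1.37080552, -0.05687139]), 'qd': array([ 0.00132928, -0.00155268, -0.00184468, -0.00394436, -0.00026352,
        0.00147634,  0.0003327 ]), 'joint_torque': array([-5.85068465e-04, -4.92571807e+01, -4.06141123e-01, -3.13399351e+01,
       -6.42345124e-02,  3.95269110e-02,  1.18883095e-04]), 'position': array([ 0.21101007, -0.61459453,  0.40375123]), 'tool_rot': array([-3.09701226e+00, -5.17007020e-01,  5.96154304e-04]), 'ft_force': array([-0.3127617 , -0.39389138, -0.29684673]), 'torque': array([-0.0029184 , -0.02836678, -0.00222266]), 'grip_force': 0.0, 'grip_width': 1.0044953201435298} 0.1635
```

View pics/top0.png

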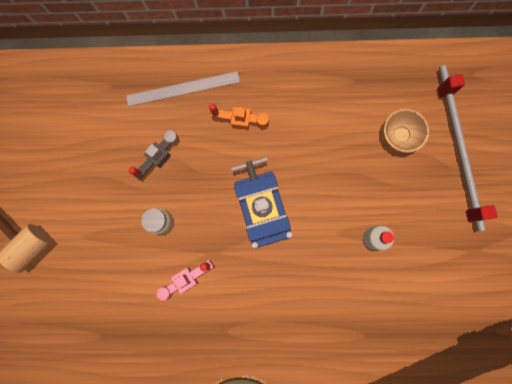

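View pics/scene0.png

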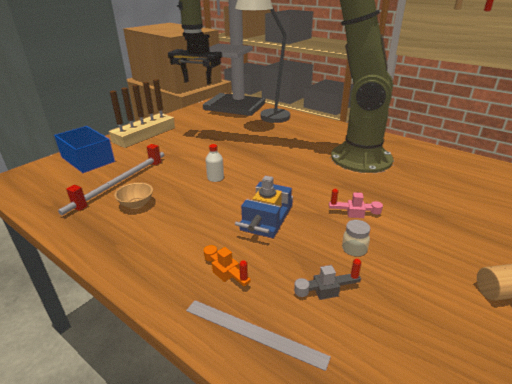

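Top view: look-alikes of the crank are the grey one (155,153), the orange one (240,117) and the pink one (185,280). The steel-grey one with the red knob at (134,171) fits the description. The tap is in the vise at (262,206), bowl (405,132), bottle (381,238), jar (155,221).

```bash
cat >h.py <<'E'
from bench import ctrl
import cv2,numpy as np
from scipy.spatial.transform import Rotation as R
def grab(n): return ctrl.get_image(n)
def world(n,d):
    c=ctrl.camera_model(n); f=d.shape[0]/2/np.tan(np.radians(c["vertical_fov"])/2)
    v,u=np.mgrid[:d.shape[0],:d.shape[1]]
    p=np.stack([(u-c["cx"])/f*d,(v-c["cy"])/f*d,d],-1)
    return (p-c["tvec"])@R.from_rotvec(c["rvec"]).as_matrix()
def pix(n,P):
    c=ctrl.camera_model(n); f=192/np.tan(np.radians(c["vertical_fov"])/2)
    K=np.array([[f,0,c["cx"]],[0,f,c["cy"]],[0,0,1.]])
    return cv2.projectPoints(np.atleast_2d(P).astype(float),c["rvec"],c["tvec"],K,None)[0][:,0]
E
python3 - <<'E'
from h import *
z=np.load("top0.npz"); im,d=z["im"],z["d"]; W=world("top",d)
print("bench z",np.median(W[280:330,300:360,2]))
def reg(u0,u1,v0,v1,zl,zh,name):
    m=np.zeros(d.shape,bool); m[v0:v1,u0:u1]=1; m&=(W[...,2]>zl)&(W[...,2]<zh)&(d>0)
    P=W[m]; print(name,len(P),P.mean(0).round(4),((P.min(0)+P.max(0))/2).round(4)); return P
reg(120,145,160,185,.06,.09,"knob")
reg(140,170,140,170,.054,.075,"boss")
reg(162,182,125,148,.028,.045,"cw")
C=reg(120,185,120,185,.02,.09,"crank")
reg(240,285,185,225,.12,.14,"taptop")
N=reg(235,295,180,240,.072,.086,"nut")
V=reg(225,300,170,250,.05,.072,"jaws")
print(cv2.minAreaRect((N[:,:2]*1000).astype(np.float32)),cv2.minAreaRect((V[:,:2]*1000).astype(np.float32)))
z2=np.load("scene0.npz"); W2=world("scene",z2["d"])
for n,(u0,u1,v0,v1,a,b) in dict(tap=(250,285,170,200,.124,.14),boss=(310,350,255,300,.056,.075),knob=(345,365,255,285,.06,.09),cw=(290,312,270,300,.028,.045)).items():
    m=np.zeros(d.shape,bool); m[v0:v1,u0:u1]=1; m&=(W2[...,2]>a)&(W2[...,2]<b); P=W2[m]; print("scene",n,len(P),P.mean(0).round(4),((P.min(0)+P.max(0))/2).round(4),P[:,2].max())
print("scene bench",np.median(W2[230:260,60:120,2]))
a=cv2.resize(im[115:195,115:195],(400,400),interpolation=2); b=cv2.resize(im[166:246,222:302],(400,400),interpolation=2)
cv2.imwrite("pics/c1.png",np.hstack([a,b])[:,:,::-1])
E
```

```text
bench z 0.0012913856320102188
knob 60 [0.5985 0.2478 0.073 ] [0.5995 0.249  0.0708]
boss 120 [0.6482 0.207  0.0642] [0.6496 0.2077 0.0616]
cw 176 [0.6867 0.1752 0.035 ] [0.6856 0.1752 0.0347]
crank 794 [0.6448 0.2072 0.0405] [0.6464 0.2084 0.0502]
taptop 122 [ 0.5074 -0.0568  0.1294] [ 0.508  -0.0567  0.1285]
nut 1269 [ 0.5023 -0.0567  0.0753] [ 0.5018 -0.0578  0.0787]
jaws 497 [ 0.5208 -0.0536  0.0681] [ 0.5152 -0.0532  0.0611]
((507.4010009765625, -57.06883239746094), (134.66256713867188, 99.35929870605469), 15.757238388061523) ((526.981201171875, -50.98865509033203), (175.71275329589844, 99.97069549560547), 15.988085746765137)
scene tap 56 [ 0.5109 -0.0533  0.1277] [ 0.5107 -0.0542  0.1274] 0.13060762715276594
scene boss 136 [0.6535 0.2112 0.063 ] [0.652  0.2105 0.0612] 0.06639663937610941
scene knob 78 [0.605  0.2531 0.0711] [0.6022 0.2524 0.0694] 0.07867844229166757
scene cw 181 [0.6948 0.177  0.0346] [0.6903 0.1758 0.0334] 0.03864016757100542
scene bench 0.0004346140524408797
```

View pics/c1.png

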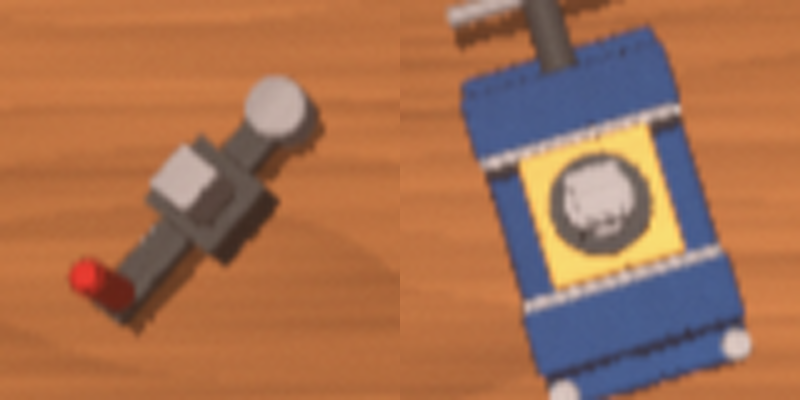

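The crop shows a steel-grey hub with a light boss at (190,185), a red knob at (90,278) and a counterweight at (275,105). This is the real crank. On the right is the tap's square at (600,195) on the yellow nut. Next I refine the tap axis, its yaw and the crank yaw.

```bash
cat >fit.py <<'E'
from h import *
from scipy.optimize import minimize
def cloud(n,W,d,c,r,zl,zh):
    m=(np.hypot(W[...,0]-c[0],W[...,1]-c[1])<r)&(W[...,2]>zl)&(W[...,2]<zh)&(d>0); return m
E
python3 - <<'E'
from fit import *
for n in("top","scene"):
    z=np.load(n+"0.npz"); im,d=z["im"],z["d"]; W=world(n,d)
    # nut: yellow pixels projected to z=.078
    hsv=cv2.cvtColor(im,cv2.COLOR_RGB2HSV)
    c=(.508,-.056)
    y=cloud(n,W,d,c,.07,.07,.09)&(hsv[...,0]>20)&(hsv[...,0]<32)&(hsv[...,1]>110)&(hsv[...,2]>150)
    P=W[y]; r=cv2.minAreaRect((P[:,:2]*1000).astype(np.float32)); print(n,"nut",y.sum(),np.round(r[0],1),np.round(r[1],1),round(r[2],1),P[:,2].mean())
    # square head points: distances to square 24 (sides) 20 (top) -> fit pose
    m=cloud(n,W,d,c,.03,.107,.135); P=W[m]
    def sd(xy,h): 
        q=np.abs(xy)-h; return np.where((q>0).all(1),np.hypot(*np.maximum(q,0).T),q.max(1))
    def cost(p,side):
        a=p[2]; R2=np.array([[np.cos(a),-np.sin(a)],[np.sin(a),np.cos(a)]]); q=(side[:,:2]-p[:2])@R2
        return np.minimum(np.abs(sd(q,.012)),.004).sum()
    side=P[P[:,2]<.1255]; top=P[P[:,2]>=.1255]
    print(len(side),len(top),"top ctr",((top.min(0)+top.max(0))/2).round(4),top.mean(0).round(4))
    r=cv2.minAreaRect((top[:,:2]*1000).astype(np.float32)); print("top rect",r)
    if len(side)>20:
        for a0 in np.radians([0,22,45,67]):
            b=minimize(cost,[c[0],c[1],a0],args=(side,),method="Nelder-Mead",options=dict(initial_simplex=[[c[0],c[1],a0],[c[0]+.005,c[1],a0],[c[0],c[1]+.005,a0],[c[0],c[1],a0+.3]]))
            print(b.x[:2].round(4),np.degrees(b.x[2])%90,b.fun/len(side))
    print("expected pixel of axis",pix(n,[.508,-.056,.129]))
z=np.load("top0.npz"); z2=np.load("scene0.npz")
a=cv2.resize(z["im"][186:226,242:282],(400,400),interpolation=2); b=cv2.resize(z2["im"][165:205,247:287],(400,400),interpolation=2)
cv2.imwrite("pics/c2.png",np.hstack([a,b])[:,:,::-1])
E
```

```text
top nut 245 [507.5 -56.5] [58.2 58.9] 16.2 0.07905628373914461
12 119 top ctr [ 0.5077 -0.0567  0.1299] [ 0.5075 -0.0566  0.1296]
top rect ((507.63922119140625, -56.71355438232422), (23.92527198791504, 23.62209129333496), 15.72896671295166)
expected pixel of axis [[260.6229675  203.89997489]]
scene nut 9 [520.  -46.3] [32.2 70. ] 52.3 0.07829700321815909
73 46 top ctr [ 0.5086 -0.0543  0.1282] [ 0.5093 -0.0534  0.1283]
top rect ((508.1866455078125, -54.82506561279297), (25.04680633544922, 24.229387283325195), 8.092569351196289)
[ 0.5076 -0.0551] 17.53183275552753 0.0008794433448905057
[ 0.5077 -0.0551] 17.527543388439376 0.0008794507454224377
[ 0.5076 -0.0551] 17.531284518771756 0.000879445829973724
[ 0.5076 -0.0551] 17.529464105017993 0.0008794460894785555
expected pixel of axis [[267.26951452 177.62020941]]
```

View pics/c2.png

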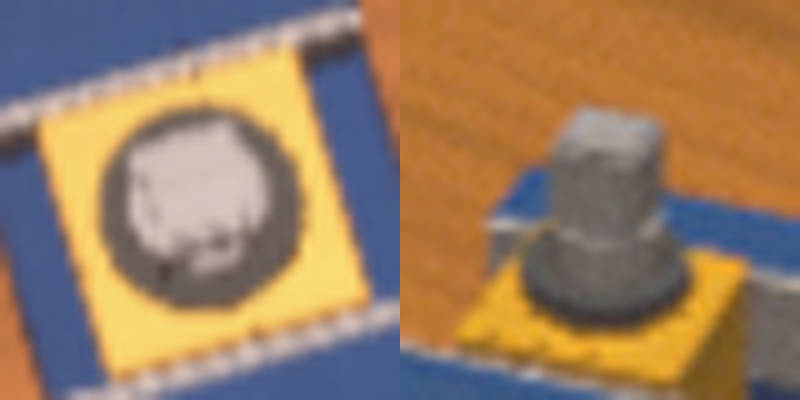

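```bash
cat >>h.py <<'E'
def rows(x,y,z,a_deg,off=ctrl.grip_point_offset):
    """shift (tool axes) and turn from measured pose to bring the grasp point to x,y,z with tool x at world yaw a_deg, pointing down"""
    s=ctrl.get_state(); T=R.from_rotvec(s["tool_rot"]); M=T.as_matrix()
    t=np.array([x,y,z+off]); dl=M.T@(t-s["position"])
    a=np.degrees(np.arctan2(M[1,0],M[0,0])); turn=-((a_deg-a+180)%360-180)
    print("yaw %.1f tilt %.2f"%(a,np.degrees(np.arccos(-M[2,2]))),"shift",dl.round(4),"turn %.3f"%np.radians(turn))
E
python3 - <<'E'
from fit import *
z=np.load("top0.npz"); im,d=z["im"],z["d"]; W=world("top",d)
for nm,c,r,a,b in(("knob",(.599,.249),.03,.07,.09),("boss",(.649,.207),.03,.06,.07),("cw",(.69,.172),.04,.033,.042)):
    P=W[cloud("top",W,d,c,r,a,b)]; rc=cv2.minAreaRect((P[:,:2]*1000).astype(np.float32)); print(nm,len(P),P.mean(0).round(4),rc)
m=cloud("top",W,d,(.649,.207),.1,.015,.09)
P=W[m]; q=P[:,:2]-P[:,:2].mean(0); w,v=np.linalg.eigh(q.T@q); print(np.degrees(np.arctan2(*v[::-1,1])))
rows(.65,.05,.28,100); rows(.649,.207,.2,140.3)
E
```

```text
knob 46 [0.5991 0.2489 0.0756] ((599.636474609375, 249.22926330566406), (15.609643936157227, 16.143142700195312), 41.05539321899414)
boss 110 [0.6488 0.2076 0.065 ] ((648.83203125, 207.523681640625), (25.336891174316406, 25.95646095275879), 53.957279205322266)
cw 129 [0.6901 0.1738 0.0367] ((683.2753295898438, 181.3375244140625), (30.346567153930664, 56.18928146362305), 41.34379959106445)
140.4039268012405
yaw 19.0 tilt 0.10 shift [ 0.6311 -0.486  -0.0389] turn -1.415
yaw 19.0 tilt 0.10 shift [ 0.6811 -0.6347  0.0413] turn -2.118
```

The manual's scale: turns go in shares of pi rad. Converting my numbers, -2.118 rad / 3.1416 = -0.6742.

Call:
run_rows([
  {"dx":0.63, "dy":-0.486, "dz":-0.03, "rz":-0.4456, "finger_gap":0.7},
  {"dx":0.63, "dy":-0.486, "dz":-0.03, "rz":-0.4456, "finger_gap":0.7},
  {"dx":0.63, "dy":-0.486, "dz":-0.03, "rz":-0.4456, "finger_gap":0.7},
  {"dx":0.63, "dy":-0.486, "dz":-0.03, "rz":-0.4456, "finger_gap":0.7},
  {"dx":0.63, "dy":-0.486, "dz":-0.03, "rz":-0.4456, "finger_gap":0.7},
  {"dx":0.63, "dy":-0.486, "dz":-0.03, "rz":-0.4456, "finger_gap":0.7},
  {"dx":0.63, "dy":-0.486, "dz":-0.03, "rz":-0.4456, "finger_gap":0.7},
  {"dx":0.63, "dy":-0.486, "dz":-0.03, "rz":-0.4456, "finger_gap":0.7},
  {"dx":0.63, "dy":-0.486, "dz":-0.03, "rz":-0.4456, "finger_gap":0.7},
  {"dx":0.63, "dy":-0.486, "dz":-0.03, "rz":-0.4456, "finger_gap":0.7},
  {"dx":0.63, "dy":-0.486, "dz":-0.03, "rz":-0.4456, "finger_gap":0.7},
  {"dx":0.63, "dy":-0.486, "dz":-0.03, "rz":-0.4456, "finger_gap":0.7},
  {"dx":0.63, "dy":-0.486, "dz":-0.03, "rz":-0.4456, "finger_gap":0.7},
  {"dx":0.63, "dy":-0.486, "dz":-0.03, "rz":-0.4456, "finger_gap":0.7},
  {"dx":0.63, "dy":-0.486, "dz":-0.03, "rz":-0.4456, "finger_gap":0.7},
  {"dx":0.681, "dy":-0.635, "dz":0.041, "rz":-0.6742, "finger_gap":0.7},
  {"dx":0.681, "dy":-0.635, "dz":0.041, "rz":-0.6742, "finger_gap":0.7},
  {"dx":0.681, "dy":-0.635, "dz":0.041, "rz":-0.6742, "finger_gap":0.7},
  {"dx":0.681, "dy":-0.635, "dz":0.041, "rz":-0.6742, "finger_gap":0.7},
  {"dx":0.681, "dy":-0.635, "dz":0.041, "rz":-0.6742, "finger_gap":0.7},
], grip_force=40)

```text
time: 2.1
position: [0.6464, 0.2142, 0.3608]
tool_rot: [-1.042, -2.957, -0.003]
ft_force: [-0.4, 0.5, -0.5]
grip_width: 0.702
grip_force: 0.0
```

```bash
python3 -c "
from h import *
rows(.6488,.2076,.2,140.3)"
```

```text
yaw 141.2 tilt 0.38 shift [-0.006  -0.0037 -0.0028] turn 0.015
```

To row units: 0.015 rad / 3.1416 = 0.0048.

Call:
run_rows([
  {"dx":-0.006, "dy":-0.0037, "dz":0.05, "rz":0.0048, "finger_gap":0.7},
  {"dx":-0.006, "dy":-0.0037, "dz":0.09, "rz":0.0048, "finger_gap":0.7},
  {"dx":-0.006, "dy":-0.0037, "dz":0.12, "rz":0.0048, "finger_gap":0.7},
  {"dx":-0.006, "dy":-0.0037, "dz":0.12, "rz":0.0048, "finger_gap":0.7},
  {"dx":-0.006, "dy":-0.0037, "dz":0.12, "rz":0.0048, "finger_gap":0.7},
])

```text
time: 2.6
position: [0.6512, 0.2003, 0.2438]
tool_rot: [-1.088, -2.946, 0.0]
ft_force: [-0.1, 0.8, 0.3]
grip_width: 0.699
grip_force: 0.0
```

```bash
python3 -c "
from h import *
rows(.6488,.2076,.0535,140.3)"
```

```text
yaw 139.4 tilt 0.05 shift [0.0065 0.004  0.0268] turn -0.015
```

To row units: -0.015 rad / 3.1416 = -0.0048.

Call:
run_rows([
  {"dx":0.0065, "dy":0.004, "dz":0.012, "rz":-0.0048, "finger_gap":0.7},
  {"dx":0.0065, "dy":0.004, "dz":0.0265, "rz":-0.0048, "finger_gap":0.7},
  {"dx":0.0065, "dy":0.004, "dz":0.0265, "rz":-0.0048, "finger_gap":0.7},
  {"dx":0.0065, "dy":0.004, "dz":0.0265, "rz":-0.0048, "finger_gap":0.7},
  {"dx":0.0065, "dy":0.004, "dz":0.0265, "rz":-0.0048, "finger_gap":0.7},
])

```text
time: 3.1
position: [0.6491, 0.2075, 0.2177]
tool_rot: [1.067, 2.954, 0.0]
ft_force: [-0.0, -0.8, -0.6]
grip_width: 0.701
grip_force: 0.0
```

```bash
python3 -c "
from h import *
rows(.6488,.2076,.0535,140.3)"
```

```text
yaw 140.3 tilt 0.05 shift [ 0.0003 -0.0001  0.0007] turn -0.000
```

Call:
run_rows([
  {"finger_gap":0.1},
  {"finger_gap":0.1},
  {"finger_gap":0.1},
  {"finger_gap":0.1},
  {"finger_gap":0.1},
  {"dz":-0.02, "finger_gap":0.1},
  {"dz":-0.06, "finger_gap":0.1},
  {"dz":-0.1, "finger_gap":0.1},
  {"dz":-0.14, "finger_gap":0.1},
  {"dz":-0.14, "finger_gap":0.1},
  {"dz":-0.14, "finger_gap":0.1},
], grip_force=50)

```text
time: 4.2
position: [0.6486, 0.2075, 0.3567]
tool_rot: [-1.066, -2.955, 0.001]
ft_force: [-0.4, -1.1, -6.5]
grip_width: 0.27
grip_force: 50.0
```

```bash
python3 -c "
from h import *
rows(.5076,-.0565,.200,106.5)
n='top'
im,d=grab(n);cv2.imwrite('pics/t1.png',cv2.resize(im[60:260,90:340],(750,600))[:,:,::-1])
"
```

```text
yaw 140.3 tilt 0.03 shift [-0.0601 -0.2932 -0.0067] turn 0.590
```

View pics/t1.png

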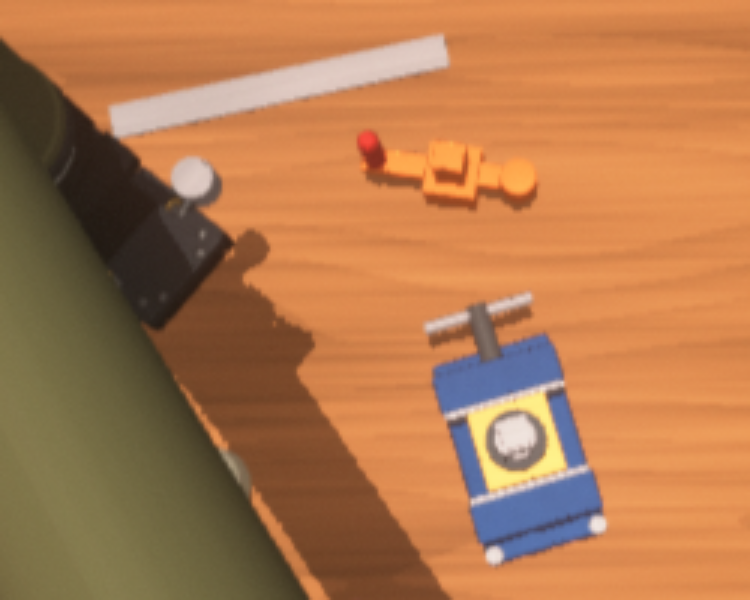

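The crank is gripped: opening 23.5 mm, about 6 N of weight, and the counterweight is visible at (195,180) under the gripper. Now over the tap.

To row units: 0.59 rad / 3.1416 = 0.1878.

Call:
run_rows([
  {"dx":-0.01, "dy":-0.03, "dz":-0.0067, "rz":0.0318, "finger_gap":0.1},
  {"dx":-0.02, "dy":-0.07, "dz":-0.0067, "rz":0.0637, "finger_gap":0.1},
  {"dx":-0.03, "dy":-0.11, "dz":-0.0067, "rz":0.0955, "finger_gap":0.1},
  {"dx":-0.035, "dy":-0.15, "dz":-0.0067, "rz":0.1273, "finger_gap":0.1},
  {"dx":-0.04, "dy":-0.19, "dz":-0.0067, "rz":0.1592, "finger_gap":0.1},
  {"dx":-0.05, "dy":-0.23, "dz":-0.0067, "rz":0.1751, "finger_gap":0.1},
  {"dx":-0.055, "dy":-0.27, "dz":-0.0067, "rz":0.1878, "finger_gap":0.1},
  {"dx":-0.0601, "dy":-0.2932, "dz":-0.0067, "rz":0.1878, "finger_gap":0.1},
  {"dx":-0.0601, "dy":-0.2932, "dz":-0.0067, "rz":0.1878, "finger_gap":0.1},
  {"dx":-0.0601, "dy":-0.2932, "dz":-0.0067, "rz":0.1878, "finger_gap":0.1},
  {"dx":-0.0601, "dy":-0.2932, "dz":-0.0067, "rz":0.1878, "finger_gap":0.1},
])

```text
time: 5.35
position: [0.5077, -0.0554, 0.3627]
tool_rot: [-1.876, -2.517, -0.0]
ft_force: [0.3, -0.3, -5.3]
grip_width: 0.269
grip_force: 50.0
```

```bash
python3 - <<'E'
from h import *
rows(.5076,-.0565,.160,106.5)
o=[]
for n in("top","scene"):
    im,d=grab(n); np.savez(n+"1.npz",im=im,d=d)
    u,v=pix(n,[.5076,-.0565,.17])[0].astype(int)
    o.append(cv2.resize(im[max(v-70,0):v+70,u-70:u+70],(400,400),interpolation=2))
cv2.imwrite("pics/t2.png",np.hstack(o)[:,:,::-1])
E
```

```text
yaw 106.6 tilt 0.14 shift [-0.0012 -0.0003  0.0392] turn 0.002
```

View pics/t2.png

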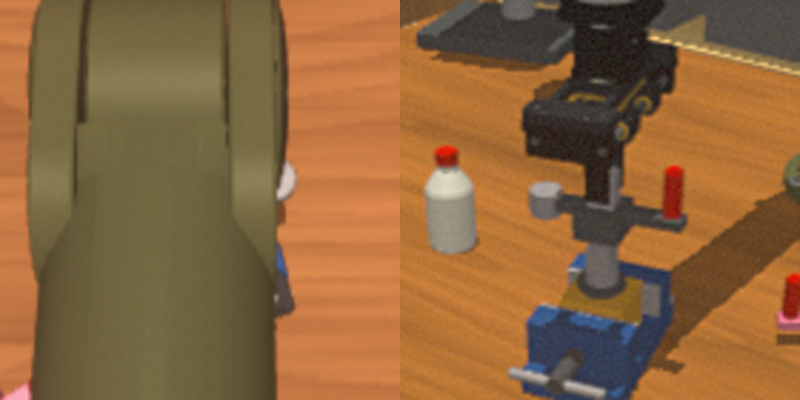

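Right half: the crank hangs directly above the tap's square at about (605,235), knob at (673,190), yaw matching. Lowering gently.

Call:
run_rows([
  {"dx":-0.001, "dz":0.005, "finger_gap":0.1},
  {"dx":-0.001, "dz":0.01, "finger_gap":0.1},
  {"dx":-0.001, "dz":0.015, "finger_gap":0.1},
  {"dx":-0.001, "dz":0.018, "finger_gap":0.1},
  {"dx":-0.001, "dz":0.02, "finger_gap":0.1},
  {"dx":-0.001, "dz":0.02, "finger_gap":0.1},
  {"dx":-0.001, "dz":0.02, "finger_gap":0.1},
])

```text
time: 6.15
position: [0.508, -0.0571, 0.3438]
tool_rot: [-1.879, -2.517, 0.0]
ft_force: [0.2, 1.4, -5.6]
grip_width: 0.269
grip_force: 50.0
```

```bash
python3 -c "
from h import *
rows(.5076,-.0565,.160,106.5)"
```

```text
yaw 106.5 tilt 0.04 shift [ 0.0007 -0.0002  0.0203] turn 0.000
```

Call:
run_rows([
  {"dz":0.001, "finger_gap":0.1},
  {"dz":0.002, "finger_gap":0.1},
  {"dz":0.003, "finger_gap":0.1},
  {"dz":0.004, "finger_gap":0.1},
  {"dz":0.004, "finger_gap":0.1},
])

```text
time: 6.65
position: [0.5082, -0.0571, 0.3399]
tool_rot: [-1.879, -2.517, -0.001]
ft_force: [-0.9, 3.2, -5.0]
grip_width: 0.271
grip_force: 50.0
```

```bash
python3 -c "
from h import *
rows(.5076,-.0565,.160,106.5)"
```

```text
yaw 106.5 tilt 0.02 shift [ 0.0008 -0.0004  0.0164] turn 0.000
```

Call:
run_rows([
  {"dx":0.0005, "dz":0.003, "finger_gap":0.1},
  {"dx":0.0005, "dz":0.006, "finger_gap":0.1},
  {"dx":0.0005, "dz":0.009, "finger_gap":0.1},
  {"dx":0.0005, "dz":0.012, "finger_gap":0.1},
  {"dx":0.0005, "dz":0.014, "finger_gap":0.1},
  {"dx":0.0005, "dz":0.016, "finger_gap":0.1},
  {"dx":0.0005, "dz":0.0165, "finger_gap":0.1},
  {"dx":0.0005, "dz":0.0165, "finger_gap":0.1},
])

```text
time: 7.45
position: [0.5084, -0.0567, 0.3272]
tool_rot: [1.879, 2.516, -0.002]
ft_force: [-9.5, 2.0, 21.0]
grip_width: 0.273
grip_force: 50.0
```

```bash
python3 -c "
from h import *
rows(.5076,-.0565,.159,106.5)"
```

```text
yaw 106.5 tilt 0.13 shift [ 0.0004 -0.0007  0.0047] turn -0.000
```

Call:
run_rows([
  {"dz":-0.006, "finger_gap":0.1},
  {"dy":-0.001, "dz":-0.008, "finger_gap":0.1},
  {"dy":-0.001, "dz":-0.008, "finger_gap":0.1},
])

```text
time: 7.75
position: [0.5072, -0.0573, 0.3314]
tool_rot: [1.879, 2.516, 0.001]
ft_force: [0.8, 1.9, -3.3]
grip_width: 0.275
grip_force: 50.0
```

Call:
run_rows([
  {"dz":0.003, "finger_gap":0.1},
  {"dz":0.005, "finger_gap":0.1},
  {"dz":0.006, "finger_gap":0.1},
  {"dz":0.007, "finger_gap":0.1},
  {"dz":0.007, "finger_gap":0.1},
])

```text
time: 8.25
position: [0.5075, -0.057, 0.3272]
tool_rot: [1.879, 2.516, -0.001]
ft_force: [-5.9, 2.3, 16.1]
grip_width: 0.271
grip_force: 50.0
```

```bash
python3 - <<'E'
from h import *
im,d=grab("scene"); W=world("scene",d)
def red(im,W,c):
    hsv=cv2.cvtColor(im,cv2.COLOR_RGB2HSV); m=((hsv[...,0]<8)|(hsv[...,0]>172))&(hsv[...,1]>150)&(np.hypot(W[...,0]-c[0],W[...,1]-c[1])<.05); P=W[m]; return P
P=red(im,W,(.489,.005)); print(len(P),np.percentile(P,[1,50,99],axis=0).round(4))
z=np.load("scene1.npz"); W1=world("scene",z["d"]);P=red(z["im"],W1,(.489,.005)); print("before",np.percentile(P,[1,50,99],axis=0).round(4))
z=np.load("scene0.npz"); W1=world("scene",z["d"]);P=red(z["im"],W1,(.599,.249)); print("start",np.percentile(P,[1,50,99],axis=0).round(4))
P=W[cloud] if 0 else None
u,v=pix("scene",[.5076,-.0565,.14])[0].astype(int)
cv2.imwrite("pics/t3.png",cv2.resize(im[v-50:v+50,u-65:u+65],(780,600),interpolation=2)[:,:,::-1])
E
```

```text
102 [[ 0.4878 -0.0007  0.1376]
 [ 0.4961  0.0082  0.1611]
 [ 0.4999  0.0151  0.1828]]
before [[0.4841 0.0025 0.1721]
 [0.4956 0.0111 0.1975]
 [0.4993 0.0169 0.2177]]
start [[0.597  0.2445 0.0313]
 [0.6075 0.2529 0.059 ]
 [0.611  0.2598 0.0779]]
```

View pics/t3.png

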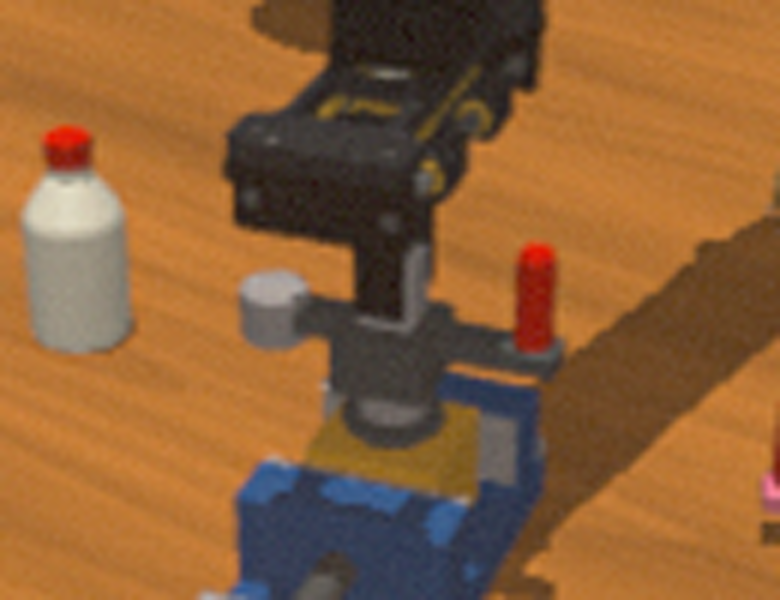

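The knob top rose by 0.105 relative to the start, so the crank is seated. It had slipped about 5 mm in the grip. The picture shows the hub down over the square with its rim just above the collar at (390,410). Releasing and moving to the knob.

Call:
run_rows([
  {"dz":-0.002, "finger_gap":0.1},
  {"dz":-0.002, "finger_gap":0.45},
  {"dz":-0.002, "finger_gap":0.45},
  {"dz":-0.002, "finger_gap":0.45},
  {"dz":-0.002, "finger_gap":0.45},
  {"dz":-0.03, "finger_gap":0.45},
  {"dz":-0.065, "finger_gap":0.45},
  {"dz":-0.065, "finger_gap":0.45},
  {"dz":-0.065, "finger_gap":0.45},
])

```text
time: 9.2
position: [0.5072, -0.0573, 0.3899]
tool_rot: [1.879, 2.516, 0.0]
ft_force: [0.1, -0.5, -0.5]
grip_width: 0.448
grip_force: 0.0
```

```bash
python3 - <<'E'
from h import *
im,d=grab("scene"); W=world("scene",d)
hsv=cv2.cvtColor(im,cv2.COLOR_RGB2HSV); m=((hsv[...,0]<8)|(hsv[...,0]>172))&(hsv[...,1]>150)&(np.hypot(W[...,0]-.489,W[...,1]-.005)<.05)
print(np.percentile(W[m],[1,50,99],axis=0).round(4))
rows(.4891,.0058,.23,106.5)
rows(.4891,.0058,.161,106.5)
E
```

```text
[[ 0.4892 -0.0008  0.1359]
 [ 0.4965  0.0091  0.1606]
 [ 0.4995  0.0151  0.183 ]]
yaw 106.5 tilt 0.04 shift [ 0.0655  0.0009 -0.0046] turn -0.000
yaw 106.5 tilt 0.04 shift [0.0656 0.001  0.0644] turn -0.000
```

Call:
run_rows([
  {"dx":0.03, "finger_gap":0.45},
  {"dx":0.0656, "dy":0.001, "finger_gap":0.45},
  {"dx":0.0656, "dy":0.001, "finger_gap":0.45},
  {"dx":0.0656, "dy":0.001, "finger_gap":0.45},
  {"dx":0.0656, "dy":0.001, "dz":0.03, "finger_gap":0.45},
  {"dx":0.0656, "dy":0.001, "dz":0.06, "finger_gap":0.45},
  {"dx":0.0656, "dy":0.001, "dz":0.0644, "finger_gap":0.45},
  {"dx":0.0656, "dy":0.001, "dz":0.0644, "finger_gap":0.45},
  {"dx":0.0656, "dy":0.001, "dz":0.0644, "finger_gap":0.0},
  {"dx":0.0656, "dy":0.001, "dz":0.0644, "finger_gap":0.0},
  {"dx":0.0656, "dy":0.001, "dz":0.0644, "finger_gap":0.0},
  {"dx":0.0656, "dy":0.001, "dz":0.0644, "finger_gap":0.0},
], grip_force=25)

```text
time: 10.45
position: [0.4896, 0.006, 0.3258]
tool_rot: [1.879, 2.516, 0.001]
ft_force: [0.3, -0.2, 0.3]
grip_width: 0.196
grip_force: 25.0
```

```bash
python3 -c "
from h import *
rows(.4891,.0058,.161,106.5)"
```

```text
yaw 106.5 tilt 0.08 shift [-0.0001 -0.0005  0.0013] turn 0.000
```

```bash
cat >>h.py <<'E'
A0=np.radians(106.5); AX=np.array([.5076,-.0565]); RR=.065
def tab(t0,ts,dx=0,dy=0):
    p=lambda t:np.array([RR*np.cos(t),RR*np.sin(t),.00095*t])
    for t in ts: print("%.2f: %.4f %.4f %.4f"%(t,*(p(t)-p(t0))))
def feel():
    s=ctrl.get_state(); r=s["position"][:2]-AX; a=np.arctan2(r[1],r[0]); f=s["ft_force"]
    print("t %.2f theta %.3f r %.4f z %.4f | resist %.1f radial(out) %.1f fz %.1f grip %.1f"%(s["time"],(A0-a)%(2*np.pi),np.hypot(*r),s["position"][2],-f[:2]@[np.sin(a),-np.cos(a)],f[:2]@[np.cos(a),np.sin(a)],f[2],s["grip_force"]))
E
python3 -c "
from h import *
feel(); tab(0,np.arange(.1,1.05,.1)); print(); tab(1,np.arange(1.1,2.05,.1)); print(); tab(2,np.arange(2.05,3,.05))"
```

```text
t 10.45 theta 0.007 r 0.0651 z 0.3258 | resist -0.2 radial(out) -0.3 fz 0.3 grip 25.0
0.10: -0.0003 0.0065 0.0001
0.20: -0.0013 0.0129 0.0002
0.30: -0.0029 0.0192 0.0003
0.40: -0.0051 0.0253 0.0004
0.50: -0.0080 0.0312 0.0005
0.60: -0.0114 0.0367 0.0006
0.70: -0.0153 0.0419 0.0007
0.80: -0.0197 0.0466 0.0008
0.90: -0.0246 0.0509 0.0009
1.00: -0.0299 0.0547 0.0009

1.10: -0.0056 0.0032 0.0001
1.20: -0.0116 0.0059 0.0002
1.30: -0.0177 0.0079 0.0003
1.40: -0.0241 0.0094 0.0004
1.50: -0.0305 0.0101 0.0005
1.60: -0.0370 0.0103 0.0006
1.70: -0.0435 0.0098 0.0007
1.80: -0.0499 0.0086 0.0008
1.90: -0.0561 0.0068 0.0009
2.00: -0.0622 0.0044 0.0010

2.05: -0.0029 -0.0014 0.0000
2.10: -0.0058 -0.0030 0.0001
2.15: -0.0085 -0.0047 0.0001
2.20: -0.0112 -0.0066 0.0002
2.25: -0.0138 -0.0085 0.0002
2.30: -0.0163 -0.0106 0.0003
2.35: -0.0186 -0.0129 0.0003
2.40: -0.0209 -0.0152 0.0004
2.45: -0.0230 -0.0176 0.0004
2.50: -0.0250 -0.0202 0.0005
2.55: -0.0269 -0.0229 0.0005
2.60: -0.0286 -0.0256 0.0006
2.65: -0.0303 -0.0284 0.0006
2.70: -0.0317 -0.0313 0.0007
2.75: -0.0330 -0.0343 0.0007
2.80: -0.0342 -0.0373 0.0008
2.85: -0.0352 -0.0404 0.0008
2.90: -0.0361 -0.0436 0.0009
2.95: -0.0368 -0.0467 0.0009
3.00: -0.0373 -0.0499 0.0009
```

Call:
run_rows([
  {"dx":-0.0003, "dy":0.0065, "dz":0.0001, "finger_gap":0},
  {"dx":-0.0013, "dy":0.0129, "dz":0.0002, "finger_gap":0},
  {"dx":-0.0029, "dy":0.0192, "dz":0.0003, "finger_gap":0},
  {"dx":-0.0051, "dy":0.0253, "dz":0.0004, "finger_gap":0},
  {"dx":-0.0051, "dy":0.0253, "dz":0.0004, "finger_gap":0},
])

```text
time: 10.95
position: [0.5161, 0.009, 0.3249]
tool_rot: [-1.879, -2.518, -0.003]
ft_force: [-0.9, 2.3, 3.5]
grip_width: 0.197
grip_force: 25.0
```

```bash
python3 -c "
from h import *
feel();tab(.4,np.arange(.5,1.05,.1))"
```

```text
t 10.95 theta 0.418 r 0.0660 z 0.3249 | resist 1.2 radial(out) 2.1 fz 3.5 grip 25.0
0.50: -0.0028 0.0059 0.0001
0.60: -0.0062 0.0114 0.0002
0.70: -0.0102 0.0166 0.0003
0.80: -0.0146 0.0213 0.0004
0.90: -0.0195 0.0256 0.0005
1.00: -0.0247 0.0294 0.0006
```

Call:
run_rows([
  {"dx":-0.0028, "dy":0.0059, "dz":0.0001, "finger_gap":0},
  {"dx":-0.0062, "dy":0.0114, "dz":0.0002, "finger_gap":0},
  {"dx":-0.0102, "dy":0.0166, "dz":0.0003, "finger_gap":0},
  {"dx":-0.0146, "dy":0.0213, "dz":0.0004, "finger_gap":0},
  {"dx":-0.0195, "dy":0.0256, "dz":0.0005, "finger_gap":0},
  {"dx":-0.0247, "dy":0.0294, "dz":0.0006, "finger_gap":0},
  {"dx":-0.0247, "dy":0.0294, "dz":0.0006, "finger_gap":0},
])

```text
time: 11.65
position: [0.5512, -0.0072, 0.3243]
tool_rot: [1.88, 2.516, 0.002]
ft_force: [-1.2, 2.2, 4.5]
grip_width: 0.194
grip_force: 25.0
```

```bash
python3 -c "
from h import *
feel()"
```

```text
t 11.65 theta 1.013 r 0.0658 z 0.3243 | resist 2.3 radial(out) 0.8 fz 4.5 grip 25.0
```

Smooth, drag about 2–3 N. Continuing to 2.0.

Call:
run_rows([
  {"dx":-0.0056, "dy":0.0032, "dz":0.0001, "finger_gap":0},
  {"dx":-0.0116, "dy":0.0059, "dz":0.0002, "finger_gap":0},
  {"dx":-0.0177, "dy":0.0079, "dz":0.0003, "finger_gap":0},
  {"dx":-0.0241, "dy":0.0094, "dz":0.0004, "finger_gap":0},
  {"dx":-0.0305, "dy":0.0101, "dz":0.0005, "finger_gap":0},
  {"dx":-0.037, "dy":0.0103, "dz":0.0006, "finger_gap":0},
  {"dx":-0.0435, "dy":0.0098, "dz":0.0007, "finger_gap":0},
  {"dx":-0.0499, "dy":0.0086, "dz":0.0008, "finger_gap":0},
  {"dx":-0.0561, "dy":0.0068, "dz":0.0009, "finger_gap":0},
  {"dx":-0.0622, "dy":0.0044, "dz":0.001, "finger_gap":0},
  {"dx":-0.0622, "dy":0.0044, "dz":0.001, "finger_gap":0},
])

```text
time: 12.75
position: [0.5722, -0.067, 0.323]
tool_rot: [1.881, 2.515, -0.001]
ft_force: [0.0, 1.9, 3.2]
grip_width: 0.195
grip_force: 25.0
```

```bash
python3 -c "
from h import *
feel()"
```

```text
t 12.75 theta 2.021 r 0.0654 z 0.3230 | resist 1.8 radial(out) -0.3 fz 3.2 grip 25.0
```

Call:
run_rows([
  {"dx":-0.0058, "dy":-0.003, "dz":0.0001, "finger_gap":0},
  {"dx":-0.0112, "dy":-0.0066, "dz":0.0002, "finger_gap":0},
  {"dx":-0.0163, "dy":-0.0106, "dz":0.0003, "finger_gap":0},
  {"dx":-0.0209, "dy":-0.0152, "dz":0.0004, "finger_gap":0},
  {"dx":-0.0209, "dy":-0.0152, "dz":0.0004, "finger_gap":0},
])

```text
time: 13.25
position: [0.563, -0.0912, 0.3225]
tool_rot: [1.882, 2.515, -0.002]
ft_force: [0.0, 0.5, 2.8]
grip_width: 0.197
grip_force: 25.0
```

```bash
python3 -c "
from h import *
feel();tab(2.4,[2.45,2.5]);tab(2.5,[2.55,2.6]);tab(2.6,[2.65,2.7]);tab(2.7,[2.75,2.8]);tab(2.8,[2.85,2.9]);tab(2.9,[2.95,3])"
```

```text
t 13.25 theta 2.419 r 0.0654 z 0.3225 | resist 0.5 radial(out) -0.3 fz 2.8 grip 25.0
2.45: -0.0021 -0.0025 0.0000
2.50: -0.0041 -0.0050 0.0001
2.55: -0.0019 -0.0027 0.0000
2.60: -0.0036 -0.0054 0.0001
2.65: -0.0016 -0.0028 0.0000
2.70: -0.0031 -0.0057 0.0001
2.75: -0.0013 -0.0030 0.0000
2.80: -0.0025 -0.0060 0.0001
2.85: -0.0010 -0.0031 0.0000
2.90: -0.0019 -0.0062 0.0001
2.95: -0.0007 -0.0032 0.0000
3.00: -0.0012 -0.0064 0.0001
```

Call:
run_rows([
  {"dx":-0.0021, "dy":-0.0024, "finger_gap":0},
  {"dx":-0.0041, "dy":-0.005, "dz":0.0001, "finger_gap":0},
  {"dx":-0.0041, "dy":-0.005, "dz":0.0001, "finger_gap":0},
])

```text
time: 13.55
position: [0.5597, -0.0955, 0.3225]
tool_rot: [1.88, 2.517, -0.0]
ft_force: [0.8, 2.5, 2.6]
grip_width: 0.199
grip_force: 25.0
```

```bash
python3 -c "
from h import *
feel()"
```

```text
t 13.55 theta 2.501 r 0.0651 z 0.3225 | resist 2.5 radial(out) -0.9 fz 2.6 grip 25.0
```

Call:
run_rows([
  {"dx":-0.0019, "dy":-0.0027, "finger_gap":0},
  {"dx":-0.0036, "dy":-0.0054, "dz":0.0001, "finger_gap":0},
  {"dx":-0.0036, "dy":-0.0054, "dz":0.0001, "finger_gap":0},
])

```text
time: 13.85
position: [0.5555, -0.1006, 0.3224]
tool_rot: [1.88, 2.517, -0.001]
ft_force: [1.4, 2.3, 3.0]
grip_width: 0.197
grip_force: 25.0
```

```bash
python3 -c "
from h import *
feel()"
```

```text
t 13.85 theta 2.603 r 0.0651 z 0.3224 | resist 2.6 radial(out) -0.5 fz 3.0 grip 25.0
```

Call:
run_rows([
  {"dx":-0.0016, "dy":-0.0028, "finger_gap":0},
  {"dx":-0.0031, "dy":-0.0057, "dz":0.0001, "finger_gap":0},
  {"dx":-0.0031, "dy":-0.0057, "dz":0.0001, "finger_gap":0},
])

```text
time: 14.15
position: [0.5506, -0.1055, 0.3222]
tool_rot: [-1.881, -2.516, 0.002]
ft_force: [0.6, 1.5, 3.2]
grip_width: 0.197
grip_force: 25.0
```

```bash
python3 -c "
from h import *
feel()"
```

```text
t 14.15 theta 2.710 r 0.0652 z 0.3222 | resist 1.4 radial(out) -0.7 fz 3.2 grip 25.0
```

Call:
run_rows([
  {"dx":-0.0013, "dy":-0.003, "finger_gap":0},
  {"dx":-0.0025, "dy":-0.006, "dz":0.0001, "finger_gap":0},
  {"dx":-0.0025, "dy":-0.006, "dz":0.0001, "finger_gap":0},
])

```text
time: 14.45
position: [0.5458, -0.109, 0.3222]
tool_rot: [1.88, 2.517, -0.0]
ft_force: [1.8, 3.0, 3.4]
grip_width: 0.2
grip_force: 25.0
```

```bash
python3 -c "
from h import *
feel()"
```

```text
t 14.45 theta 2.800 r 0.0650 z 0.3222 | resist 3.2 radial(out) -1.4 fz 3.4 grip 25.0
```

Call:
run_rows([
  {"dx":-0.001, "dy":-0.0031, "finger_gap":0},
  {"dx":-0.001, "dy":-0.0031, "finger_gap":0},
])

```text
time: 14.65
position: [0.5432, -0.1108, 0.3222]
tool_rot: [-1.88, -2.517, 0.0]
ft_force: [1.6, 2.6, 1.8]
grip_width: 0.197
grip_force: 25.0
```

```bash
python3 -c "
from h import *
feel()"
```

```text
t 14.65 theta 2.850 r 0.0649 z 0.3222 | resist 2.8 radial(out) -1.3 fz 1.8 grip 25.0
```

Call:
run_rows([
  {"dx":-0.0009, "dy":-0.0031, "dz":0.0001, "finger_gap":0},
  {"dx":-0.0009, "dy":-0.0031, "dz":0.0001, "finger_gap":0},
])

```text
time: 14.85
position: [0.5405, -0.1124, 0.3222]
tool_rot: [-1.88, -2.517, 0.0]
ft_force: [1.8, 3.9, 2.4]
grip_width: 0.194
grip_force: 25.0
```

```bash
python3 -c "
from h import *
feel()"
```

```text
t 14.85 theta 2.898 r 0.0649 z 0.3222 | resist 3.6 radial(out) -2.5 fz 2.4 grip 25.0
```

Call:
run_rows([
  {"dx":-0.0007, "dy":-0.0032, "finger_gap":0},
  {"dx":-0.0007, "dy":-0.0032, "finger_gap":0},
])

```text
time: 15.05
position: [0.5379, -0.1134, 0.3224]
tool_rot: [1.879, 2.517, 0.002]
ft_force: [2.4, 3.6, 3.0]
grip_width: 0.196
grip_force: 25.0
```

```bash
python3 -c "
from h import *
feel();tab(2.95,[2.98,3.0,3.05]);"
```

```text
t 15.05 theta 2.940 r 0.0645 z 0.3224 | resist 3.8 radial(out) -2.0 fz 3.0 grip 25.0
2.98: -0.0003 -0.0019 0.0000
3.00: -0.0005 -0.0032 0.0000
3.05: -0.0009 -0.0064 0.0001
```

Call:
run_rows([
  {"dx":-0.0005, "dy":-0.0032, "finger_gap":0},
  {"dx":-0.0005, "dy":-0.0032, "finger_gap":0},
])

```text
time: 15.25
position: [0.5354, -0.1143, 0.3227]
tool_rot: [1.878, 2.517, 0.004]
ft_force: [3.8, 5.0, 3.0]
grip_width: 0.198
grip_force: 25.0
```

```bash
python3 -c "
from h import *
feel();tab(3.0,[3.05]);"
```

```text
t 15.25 theta 2.981 r 0.0642 z 0.3227 | resist 5.6 radial(out) -2.9 fz 3.0 grip 25.0
3.05: -0.0004 -0.0032 0.0000
```

Resistance is climbing and the tool lags its target: this is the bind. Backing off about a quarter turn.

```bash
python3 -c "
from h import *
tab(3.0,np.arange(2.85,1.3,-.15));tab(1.35,np.arange(1.5,2.75,.15));"
```

```text
2.85: 0.0021 0.0095 -0.0001
2.70: 0.0056 0.0186 -0.0003
2.55: 0.0104 0.0271 -0.0004
2.40: 0.0164 0.0347 -0.0006
2.25: 0.0235 0.0414 -0.0007
2.10: 0.0315 0.0469 -0.0009
1.95: 0.0403 0.0512 -0.0010
1.80: 0.0496 0.0541 -0.0011
1.65: 0.0592 0.0556 -0.0013
1.50: 0.0689 0.0557 -0.0014
1.35: 0.0786 0.0542 -0.0016
1.50: -0.0096 0.0014 0.0001
1.65: -0.0194 0.0014 0.0003
1.80: -0.0290 -0.0001 0.0004
1.95: -0.0383 -0.0030 0.0006
2.10: -0.0471 -0.0073 0.0007
2.25: -0.0551 -0.0128 0.0009
2.40: -0.0622 -0.0195 0.0010
2.55: -0.0682 -0.0272 0.0011
2.70: -0.0730 -0.0356 0.0013
```

Call:
run_rows([
  {"dx":0.0021, "dy":0.0095, "dz":-0.0001, "finger_gap":0},
  {"dx":0.0056, "dy":0.0186, "dz":-0.0003, "finger_gap":0},
  {"dx":0.0104, "dy":0.0271, "dz":-0.0004, "finger_gap":0},
  {"dx":0.0164, "dy":0.0347, "dz":-0.0006, "finger_gap":0},
  {"dx":0.0235, "dy":0.0414, "dz":-0.0007, "finger_gap":0},
  {"dx":0.0315, "dy":0.0469, "dz":-0.0009, "finger_gap":0},
  {"dx":0.0403, "dy":0.0512, "dz":-0.001, "finger_gap":0},
  {"dx":0.0496, "dy":0.0541, "dz":-0.0011, "finger_gap":0},
  {"dx":0.0592, "dy":0.0556, "dz":-0.0013, "finger_gap":0},
  {"dx":0.0689, "dy":0.0557, "dz":-0.0014, "finger_gap":0},
  {"dx":0.0786, "dy":0.0542, "dz":-0.0016, "finger_gap":0},
  {"dx":0.0786, "dy":0.0542, "dz":-0.0016, "finger_gap":0},
])

```text
time: 16.45
position: [0.564, -0.0225, 0.3239]
tool_rot: [-1.876, -2.519, -0.001]
ft_force: [-0.3, -1.3, 1.1]
grip_width: 0.202
grip_force: 25.0
```

```bash
python3 -c "
from h import *
feel()"
```

```text
t 16.45 theta 1.316 r 0.0659 z 0.3239 | resist -1.0 radial(out) -0.9 fz 1.1 grip 25.0
```

Call:
run_rows([
  {"dx":-0.0096, "dy":0.0014, "dz":0.0001, "finger_gap":0},
  {"dx":-0.0194, "dy":0.0014, "dz":0.0003, "finger_gap":0},
  {"dx":-0.029, "dy":-0.0001, "dz":0.0004, "finger_gap":0},
  {"dx":-0.0383, "dy":-0.003, "dz":0.0006, "finger_gap":0},
  {"dx":-0.0471, "dy":-0.0073, "dz":0.0007, "finger_gap":0},
  {"dx":-0.0551, "dy":-0.0128, "dz":0.0009, "finger_gap":0},
  {"dx":-0.0622, "dy":-0.0195, "dz":0.001, "finger_gap":0},
  {"dx":-0.0682, "dy":-0.0272, "dz":0.0011, "finger_gap":0},
  {"dx":-0.073, "dy":-0.0356, "dz":0.0013, "finger_gap":0},
  {"dx":-0.073, "dy":-0.0356, "dz":0.0013, "finger_gap":0},
])

```text
time: 17.45
position: [0.55, -0.1062, 0.3222]
tool_rot: [-1.882, -2.515, 0.003]
ft_force: [-0.7, 2.8, 2.7]
grip_width: 0.199
grip_force: 25.0
```

```bash
python3 -c "
from h import *
feel(); tab(2.7,np.arange(2.8,3.35,.1))"
```

```text
t 17.45 theta 2.724 r 0.0653 z 0.3222 | resist 1.3 radial(out) -2.6 fz 2.7 grip 25.0
2.80: -0.0025 -0.0060 0.0001
2.90: -0.0043 -0.0122 0.0002
3.00: -0.0056 -0.0186 0.0003
3.10: -0.0062 -0.0251 0.0004
3.20: -0.0061 -0.0316 0.0005
3.30: -0.0054 -0.0380 0.0006
```

Call:
run_rows([
  {"dx":-0.0025, "dy":-0.006, "dz":0.0001, "finger_gap":0},
  {"dx":-0.0043, "dy":-0.0122, "dz":0.0002, "finger_gap":0},
  {"dx":-0.0056, "dy":-0.0186, "dz":0.0003, "finger_gap":0},
  {"dx":-0.0056, "dy":-0.0186, "dz":0.0003, "finger_gap":0},
])

```text
time: 17.85
position: [0.5342, -0.1158, 0.3221]
tool_rot: [-1.88, -2.516, 0.001]
ft_force: [0.4, 4.5, 0.7]
grip_width: 0.2
grip_force: 25.0
```

```bash
python3 -c "
from h import *
feel(); tab(3.0,np.arange(3.05,3.15,.05)); tab(3.1,np.arange(3.25,4.2,.15))"
```

```text
t 17.85 theta 3.008 r 0.0650 z 0.3221 | resist 2.1 radial(out) -3.9 fz 0.7 grip 25.0
3.05: -0.0004 -0.0032 0.0000
3.10: -0.0006 -0.0065 0.0001
3.15: -0.0006 -0.0097 0.0001
3.25: 0.0003 -0.0097 0.0001
3.40: 0.0021 -0.0193 0.0003
3.55: 0.0053 -0.0285 0.0004
3.70: 0.0098 -0.0371 0.0006
3.85: 0.0156 -0.0450 0.0007
4.00: 0.0225 -0.0519 0.0009
4.15: 0.0303 -0.0577 0.0010
```

Call:
run_rows([
  {"dx":-0.0004, "dy":-0.0032, "finger_gap":0},
  {"dx":-0.0004, "dy":-0.0032, "finger_gap":0},
])

```text
time: 18.05
position: [0.5318, -0.1166, 0.3221]
tool_rot: [1.879, 2.517, -0.0]
ft_force: [1.7, 4.2, -0.0]
grip_width: 0.193
grip_force: 25.0
```

```bash
python3 -c "
from h import *
feel()"
```

```text
t 18.05 theta 3.047 r 0.0648 z 0.3221 | resist 3.2 radial(out) -3.2 fz -0.0 grip 25.0
```

Call:
run_rows([
  {"dx":0.0003, "dy":-0.0032, "finger_gap":0},
  {"dx":0.0006, "dy":-0.0065, "dz":0.0001, "finger_gap":0},
  {"dx":0.0006, "dy":-0.0065, "dz":0.0001, "finger_gap":0},
])

```text
time: 18.35
position: [0.5254, -0.1184, 0.3222]
tool_rot: [1.88, 2.516, -0.001]
ft_force: [2.5, 3.0, 2.2]
grip_width: 0.2
grip_force: 25.0
```

```bash
python3 -c "
from h import *
feel(); tab(3.15,np.arange(3.25,3.8,.1)); tab(3.75,np.arange(3.85,4.2,.1))"
```

```text
t 18.35 theta 3.150 r 0.0644 z 0.3222 | resist 3.2 radial(out) -2.2 fz 2.2 grip 25.0
3.25: 0.0004 -0.0065 0.0001
3.35: 0.0014 -0.0129 0.0002
3.45: 0.0031 -0.0192 0.0003
3.55: 0.0053 -0.0253 0.0004
3.65: 0.0082 -0.0311 0.0005
3.75: 0.0117 -0.0366 0.0006
3.85: 0.0040 -0.0051 0.0001
3.95: 0.0084 -0.0099 0.0002
4.05: 0.0134 -0.0141 0.0003
4.15: 0.0187 -0.0178 0.0004
```

The first bind is freed, with 3 N drag well past it. On towards the second, expected at about 4.45.

Call:
run_rows([
  {"dx":0.0004, "dy":-0.0065, "dz":0.0001, "finger_gap":0},
  {"dx":0.0014, "dy":-0.0129, "dz":0.0002, "finger_gap":0},
  {"dx":0.0031, "dy":-0.0192, "dz":0.0003, "finger_gap":0},
  {"dx":0.0053, "dy":-0.0253, "dz":0.0004, "finger_gap":0},
  {"dx":0.0082, "dy":-0.0311, "dz":0.0005, "finger_gap":0},
  {"dx":0.0117, "dy":-0.0366, "dz":0.0006, "finger_gap":0},
  {"dx":0.0117, "dy":-0.0366, "dz":0.0006, "finger_gap":0},
])

```text
time: 19.05
position: [0.4862, -0.1172, 0.3215]
tool_rot: [1.88, 2.517, -0.002]
ft_force: [2.0, 1.9, 2.2]
grip_width: 0.2
grip_force: 25.0
```

```bash
python3 -c "
from h import *
feel()"
```

```text
t 19.05 theta 3.769 r 0.0643 z 0.3215 | resist 1.3 radial(out) -2.4 fz 2.2 grip 25.0
```

Call:
run_rows([
  {"dx":0.004, "dy":-0.0051, "dz":0.0001, "finger_gap":0},
  {"dx":0.0084, "dy":-0.0099, "dz":0.0002, "finger_gap":0},
  {"dx":0.0134, "dy":-0.0141, "dz":0.0003, "finger_gap":0},
  {"dx":0.0187, "dy":-0.0178, "dz":0.0004, "finger_gap":0},
  {"dx":0.0187, "dy":-0.0178, "dz":0.0004, "finger_gap":0},
])

```text
time: 19.55
position: [0.4637, -0.1038, 0.321]
tool_rot: [-1.879, -2.517, 0.003]
ft_force: [2.0, 0.5, 4.0]
grip_width: 0.194
grip_force: 25.0
```

```bash
python3 -c "
from h import *
feel();tab(4.15,[4.2,4.25,4.3]);tab(4.3,[4.35,4.4]);tab(4.4,[4.45]);tab(4.45,[4.5]);tab(4.5,[4.55])"
```

```text
t 19.55 theta 4.177 r 0.0645 z 0.3210 | resist 1.2 radial(out) -1.7 fz 4.0 grip 25.0
4.20: 0.0028 -0.0017 0.0000
4.25: 0.0057 -0.0032 0.0001
4.30: 0.0086 -0.0046 0.0001
4.35: 0.0030 -0.0012 0.0000
4.40: 0.0061 -0.0023 0.0001
4.45: 0.0031 -0.0009 0.0000
4.50: 0.0032 -0.0008 0.0000
4.55: 0.0032 -0.0006 0.0000
```

Call:
run_rows([
  {"dx":0.0028, "dy":-0.0017, "finger_gap":0},
  {"dx":0.0057, "dy":-0.0032, "dz":0.0001, "finger_gap":0},
  {"dx":0.0086, "dy":-0.0046, "dz":0.0001, "finger_gap":0},
  {"dx":0.0086, "dy":-0.0046, "dz":0.0001, "finger_gap":0},
])

```text
time: 19.95
position: [0.4576, -0.0973, 0.321]
tool_rot: [1.88, 2.517, -0.001]
ft_force: [1.9, -1.7, 4.5]
grip_width: 0.202
grip_force: 25.0
```

```bash
python3 -c "
from h import *
feel()"
```

```text
t 19.95 theta 4.316 r 0.0645 z 0.3210 | resist 2.5 radial(out) -0.4 fz 4.5 grip 25.0
```

Call:
run_rows([
  {"dx":0.003, "dy":-0.0012, "finger_gap":0},
  {"dx":0.003, "dy":-0.0012, "finger_gap":0},
])

```text
time: 20.15
position: [0.4556, -0.0947, 0.321]
tool_rot: [-1.88, -2.517, 0.001]
ft_force: [2.4, -1.9, 5.3]
grip_width: 0.199
grip_force: 25.0
```

```bash
python3 -c "
from h import *
feel()"
```

```text
t 20.15 theta 4.366 r 0.0646 z 0.3210 | resist 2.9 radial(out) -0.8 fz 5.3 grip 25.0
```

Call:
run_rows([
  {"dx":0.0031, "dy":-0.0011, "finger_gap":0},
  {"dx":0.0031, "dy":-0.0011, "finger_gap":0},
])

```text
time: 20.35
position: [0.4536, -0.0919, 0.3209]
tool_rot: [-1.879, -2.517, 0.001]
ft_force: [1.8, -3.3, 5.0]
grip_width: 0.194
grip_force: 25.0
```

```bash
python3 -c "
from h import *
feel()"
```

```text
t 20.35 theta 4.419 r 0.0646 z 0.3209 | resist 3.8 radial(out) 0.3 fz 5.0 grip 25.0
```

Call:
run_rows([
  {"dx":0.0031, "dy":-0.0009, "finger_gap":0},
  {"dx":0.0031, "dy":-0.0009, "finger_gap":0},
])

```text
time: 20.55
position: [0.4523, -0.0894, 0.3212]
tool_rot: [1.878, 2.516, -0.001]
ft_force: [3.5, -2.9, 5.1]
grip_width: 0.202
grip_force: 25.0
```

```bash
python3 -c "
from h import *
feel()"
```

```text
t 20.55 theta 4.464 r 0.0644 z 0.3212 | resist 4.3 radial(out) -1.5 fz 5.1 grip 25.0
```

Call:
run_rows([
  {"dx":0.0032, "dy":-0.0008, "finger_gap":0},
  {"dx":0.0032, "dy":-0.0008, "finger_gap":0},
])

```text
time: 20.75
position: [0.451, -0.0869, 0.3215]
tool_rot: [1.878, 2.515, -0.0]
ft_force: [4.6, -4.3, 3.9]
grip_width: 0.197
grip_force: 25.0
```

```bash
python3 -c "
from h import *
feel();tab(4.5,[4.53,*np.arange(4.35,2.8,-.15)])"
```

```text
t 20.75 theta 4.508 r 0.0643 z 0.3215 | resist 5.9 radial(out) -2.0 fz 3.9 grip 25.0
4.53: 0.0019 -0.0004 0.0000
4.35: -0.0093 0.0028 -0.0001
4.20: -0.0182 0.0069 -0.0003
4.05: -0.0263 0.0123 -0.0004
3.90: -0.0335 0.0188 -0.0006
3.75: -0.0396 0.0264 -0.0007
3.60: -0.0446 0.0348 -0.0009
3.45: -0.0482 0.0438 -0.0010
3.30: -0.0505 0.0533 -0.0011
3.15: -0.0513 0.0630 -0.0013
3.00: -0.0506 0.0727 -0.0014
2.85: -0.0486 0.0822 -0.0016
```

Same signature (5.9 N, lag), 1.5 rad beyond the first: the second bind. Backing off a quarter turn.

Call:
run_rows([
  {"dx":-0.0093, "dy":0.0028, "dz":-0.0001, "finger_gap":0},
  {"dx":-0.0182, "dy":0.0069, "dz":-0.0003, "finger_gap":0},
  {"dx":-0.0263, "dy":0.0123, "dz":-0.0004, "finger_gap":0},
  {"dx":-0.0335, "dy":0.0188, "dz":-0.0006, "finger_gap":0},
  {"dx":-0.0396, "dy":0.0264, "dz":-0.0007, "finger_gap":0},
  {"dx":-0.0446, "dy":0.0348, "dz":-0.0009, "finger_gap":0},
  {"dx":-0.0482, "dy":0.0438, "dz":-0.001, "finger_gap":0},
  {"dx":-0.0505, "dy":0.0533, "dz":-0.0011, "finger_gap":0},
  {"dx":-0.0513, "dy":0.063, "dz":-0.0013, "finger_gap":0},
  {"dx":-0.0506, "dy":0.0727, "dz":-0.0014, "finger_gap":0},
  {"dx":-0.0486, "dy":0.0822, "dz":-0.0016, "finger_gap":0},
  {"dx":-0.0486, "dy":0.0822, "dz":-0.0016, "finger_gap":0},
])

```text
time: 21.95
position: [0.543, -0.1111, 0.3216]
tool_rot: [-1.879, -2.515, 0.005]
ft_force: [-0.8, -4.4, 5.5]
grip_width: 0.198
grip_force: 25.0
```

```bash
python3 -c "
from h import *
feel();tab(2.85,np.arange(3,4.4,.15));tab(4.35,[4.4,4.45,4.5,4.55,4.6]);tab(4.6,np.arange(4.7,5.25,.1))"
```

```text
t 21.95 theta 2.854 r 0.0650 z 0.3216 | resist -3.0 radial(out) 3.2 fz 5.5 grip 25.0
3.00: -0.0021 -0.0095 0.0001
3.15: -0.0027 -0.0192 0.0003
3.30: -0.0019 -0.0289 0.0004
3.45: 0.0003 -0.0384 0.0006
3.60: 0.0040 -0.0474 0.0007
3.75: 0.0089 -0.0558 0.0009
3.90: 0.0151 -0.0634 0.0010
4.05: 0.0223 -0.0699 0.0011
4.20: 0.0304 -0.0753 0.0013
4.35: 0.0392 -0.0795 0.0014
4.40: 0.0031 -0.0011 0.0000
4.45: 0.0062 -0.0020 0.0001
4.50: 0.0093 -0.0028 0.0001
4.55: 0.0125 -0.0034 0.0002
4.60: 0.0158 -0.0038 0.0002
4.70: 0.0065 -0.0004 0.0001
4.80: 0.0130 -0.0002 0.0002
4.90: 0.0194 0.0007 0.0003
5.00: 0.0257 0.0023 0.0004
5.10: 0.0319 0.0044 0.0005
5.20: 0.0377 0.0072 0.0006
```

Call:
run_rows([
  {"dx":-0.0021, "dy":-0.0095, "dz":0.0001, "finger_gap":0},
  {"dx":-0.0027, "dy":-0.0192, "dz":0.0003, "finger_gap":0},
  {"dx":-0.0019, "dy":-0.0289, "dz":0.0004, "finger_gap":0},
  {"dx":0.0003, "dy":-0.0384, "dz":0.0006, "finger_gap":0},
  {"dx":0.004, "dy":-0.0474, "dz":0.0007, "finger_gap":0},
  {"dx":0.0089, "dy":-0.0558, "dz":0.0009, "finger_gap":0},
  {"dx":0.0151, "dy":-0.0634, "dz":0.001, "finger_gap":0},
  {"dx":0.0223, "dy":-0.0699, "dz":0.0011, "finger_gap":0},
  {"dx":0.0304, "dy":-0.0753, "dz":0.0013, "finger_gap":0},
  {"dx":0.0392, "dy":-0.0795, "dz":0.0014, "finger_gap":0},
  {"dx":0.0392, "dy":-0.0795, "dz":0.0014, "finger_gap":0},
])

```text
time: 23.05
position: [0.4547, -0.0934, 0.321]
tool_rot: [-1.877, -2.517, 0.002]
ft_force: [1.6, -0.6, 2.8]
grip_width: 0.2
grip_force: 25.0
```

```bash
python3 -c "
from h import *
feel()"
```

```text
t 23.05 theta 4.391 r 0.0645 z 0.3210 | resist 1.4 radial(out) -0.9 fz 2.8 grip 25.0
```

Call:
run_rows([
  {"dx":0.0031, "dy":-0.0011, "finger_gap":0},
  {"dx":0.0062, "dy":-0.002, "dz":0.0001, "finger_gap":0},
  {"dx":0.0093, "dy":-0.0028, "dz":0.0001, "finger_gap":0},
  {"dx":0.0093, "dy":-0.0028, "dz":0.0001, "finger_gap":0},
])

```text
time: 23.45
position: [0.4503, -0.0865, 0.321]
tool_rot: [-1.879, -2.517, 0.001]
ft_force: [3.1, -3.0, 1.9]
grip_width: 0.198
grip_force: 25.0
```

```bash
python3 -c "
from h import *
feel()"
```

```text
t 23.45 theta 4.518 r 0.0647 z 0.3210 | resist 4.1 radial(out) -1.3 fz 1.9 grip 25.0
```

Call:
run_rows([
  {"dx":0.0032, "dy":-0.0006, "finger_gap":0},
  {"dx":0.0064, "dy":-0.001, "dz":0.0001, "finger_gap":0},
  {"dx":0.0064, "dy":-0.001, "dz":0.0001, "finger_gap":0},
])

```text
time: 23.75
position: [0.4474, -0.0804, 0.3209]
tool_rot: [-1.879, -2.517, 0.001]
ft_force: [3.2, -2.0, 1.6]
grip_width: 0.193
grip_force: 25.0
```

```bash
python3 -c "
from h import *
feel()"
```

```text
t 23.75 theta 4.622 r 0.0648 z 0.3209 | resist 3.0 radial(out) -2.2 fz 1.6 grip 25.0
```

Second bind freed (3 N at 4.62). On towards home, near crank 5.4.

Call:
run_rows([
  {"dx":0.0065, "dy":-0.0004, "dz":0.0001, "finger_gap":0},
  {"dx":0.013, "dy":-0.0002, "dz":0.0002, "finger_gap":0},
  {"dx":0.0194, "dy":0.0007, "dz":0.0003, "finger_gap":0},
  {"dx":0.0257, "dy":0.0023, "dz":0.0004, "finger_gap":0},
  {"dx":0.0319, "dy":0.0044, "dz":0.0005, "finger_gap":0},
  {"dx":0.0377, "dy":0.0072, "dz":0.0006, "finger_gap":0},
  {"dx":0.0377, "dy":0.0072, "dz":0.0006, "finger_gap":0},
])

```text
time: 24.45
position: [0.4436, -0.0415, 0.32]
tool_rot: [-1.877, -2.518, 0.001]
ft_force: [2.8, -1.7, 0.4]
grip_width: 0.201
grip_force: 25.0
```

```bash
python3 -c "
from h import *
feel();tab(5.2,[5.25,5.3]);tab(5.3,[5.35]);tab(5.35,[5.4]);tab(5.4,[5.45]);tab(5.45,[5.5]);tab(5.5,[5.55])"
```

```text
t 24.45 theta 5.231 r 0.0657 z 0.3200 | resist 1.0 radial(out) -3.1 fz 0.4 grip 25.0
5.25: 0.0028 0.0016 0.0000
5.30: 0.0056 0.0033 0.0001
5.35: 0.0027 0.0019 0.0000
5.40: 0.0026 0.0020 0.0000
5.45: 0.0025 0.0021 0.0000
5.50: 0.0023 0.0022 0.0000
5.55: 0.0022 0.0024 0.0000
```

Call:
run_rows([
  {"dx":0.0028, "dy":0.0017, "finger_gap":0},
  {"dx":0.0055, "dy":0.0035, "dz":0.0001, "finger_gap":0},
  {"dx":0.0055, "dy":0.0035, "dz":0.0001, "finger_gap":0},
])

```text
time: 24.75
position: [0.4454, -0.0362, 0.3201]
tool_rot: [-1.879, -2.517, 0.001]
ft_force: [0.9, -3.6, 3.0]
grip_width: 0.199
grip_force: 25.0
```

```bash
python3 -c "
from h import *
feel()"
```

```text
t 24.75 theta 5.316 r 0.0654 z 0.3201 | resist 3.1 radial(out) -2.0 fz 3.0 grip 25.0
```

Call:
run_rows([
  {"dx":0.0027, "dy":0.0019, "finger_gap":0},
  {"dx":0.0027, "dy":0.0019, "finger_gap":0},
])

```text
time: 24.95
position: [0.4465, -0.033, 0.3201]
tool_rot: [-1.879, -2.517, 0.001]
ft_force: [-0.2, -2.7, 3.3]
grip_width: 0.195
grip_force: 25.0
```

```bash
python3 -c "
from h import *
feel()"
```

```text
t 24.95 theta 5.368 r 0.0655 z 0.3201 | resist 2.6 radial(out) -0.8 fz 3.3 grip 25.0
```

Call:
run_rows([
  {"dx":0.0026, "dy":0.002, "finger_gap":0},
  {"dx":0.0026, "dy":0.002, "finger_gap":0},
])

```text
time: 25.15
position: [0.4478, -0.0298, 0.3201]
tool_rot: [-1.879, -2.517, 0.0]
ft_force: [-0.7, -2.6, 4.4]
grip_width: 0.199
grip_force: 25.0
```

```bash
python3 -c "
from h import *
feel()"
```

```text
t 25.15 theta 5.421 r 0.0655 z 0.3201 | resist 2.6 radial(out) -0.4 fz 4.4 grip 25.0
```

Call:
run_rows([
  {"dx":0.0025, "dy":0.0021, "finger_gap":0},
  {"dx":0.0025, "dy":0.0021, "finger_gap":0},
])

```text
time: 25.35
position: [0.4492, -0.027, 0.3202]
tool_rot: [-1.879, -2.517, 0.001]
ft_force: [-0.4, -4.7, 3.7]
grip_width: 0.198
grip_force: 25.0
```

```bash
python3 -c "
from h import *
feel()"
```

```text
t 25.35 theta 5.468 r 0.0655 z 0.3202 | resist 4.4 radial(out) -1.7 fz 3.7 grip 25.0
```

Call:
run_rows([
  {"dx":0.0023, "dy":0.0022, "finger_gap":0},
  {"dx":0.0023, "dy":0.0022, "finger_gap":0},
])

```text
time: 25.55
position: [0.4506, -0.0247, 0.3203]
tool_rot: [1.88, 2.517, -0.002]
ft_force: [-0.8, -5.2, 4.4]
grip_width: 0.199
grip_force: 25.0
```

```bash
python3 -c "
from h import *
feel()"
```

```text
t 25.55 theta 5.509 r 0.0653 z 0.3203 | resist 5.0 radial(out) -1.8 fz 4.4 grip 25.0
```

Call:
run_rows([
  {"dx":0.0022, "dy":0.0024, "finger_gap":0},
  {"dx":0.0022, "dy":0.0024, "finger_gap":0},
])

```text
time: 25.75
position: [0.4521, -0.0225, 0.3203]
tool_rot: [1.88, 2.517, -0.004]
ft_force: [-2.2, -6.4, 6.3]
grip_width: 0.199
grip_force: 25.0
```

```bash
python3 -c "
from h import *
feel()"
```

```text
t 25.75 theta 5.550 r 0.0651 z 0.3203 | resist 6.6 radial(out) -1.5 fz 6.3 grip 25.0
```

Firm rise from 2.6 to 6.6 N at 5.5 rad, so the tap is home. Easing off, opening, lifting away.

Call:
run_rows([
  {"dx":-0.0022, "dy":-0.0024, "finger_gap":0},
  {"dx":-0.0022, "dy":-0.0024, "finger_gap":0.45},
  {"dx":-0.0022, "dy":-0.0024, "finger_gap":0.45},
  {"dx":-0.0022, "dy":-0.0024, "finger_gap":0.45},
  {"dx":-0.0022, "dy":-0.0024, "dz":-0.01, "finger_gap":0.45},
  {"dx":-0.0022, "dy":-0.0024, "dz":-0.04, "finger_gap":0.45},
  {"dx":-0.0022, "dy":-0.0024, "dz":-0.08, "finger_gap":0.45},
  {"dx":-0.0022, "dy":-0.0024, "dz":-0.12, "finger_gap":0.45},
  {"dx":-0.0022, "dy":-0.0024, "dz":-0.12, "finger_gap":0.45},
  {"dx":-0.0022, "dy":-0.0024, "dz":-0.12, "finger_gap":0.45},
])

```text
time: 26.75
position: [0.4508, -0.0239, 0.4414]
tool_rot: [1.878, 2.516, 0.001]
ft_force: [0.6, 0.3, -0.1]
grip_width: 0.448
grip_force: 0.0
```

```bash
python3 - <<'E'
from h import *
im,d=grab("scene"); W=world("scene",d)
hsv=cv2.cvtColor(im,cv2.COLOR_RGB2HSV); m=((hsv[...,0]<8)|(hsv[...,0]>172))&(hsv[...,1]>150)&(np.hypot(W[...,0]-.45,W[...,1]+.023)<.05)
print(np.percentile(W[m],[1,50,99],axis=0).round(4))
u,v=pix("scene",[.5076,-.0565,.13])[0].astype(int)
cv2.imwrite("pics/t4.png",cv2.resize(im[v-100:v+100,u-133:u+133],(798,600),interpolation=2)[:,:,::-1])
E
```

```text
[[ 0.4511 -0.0318  0.1317]
 [ 0.4582 -0.023   0.1559]
 [ 0.4616 -0.0167  0.1779]]
```

View pics/t4.png

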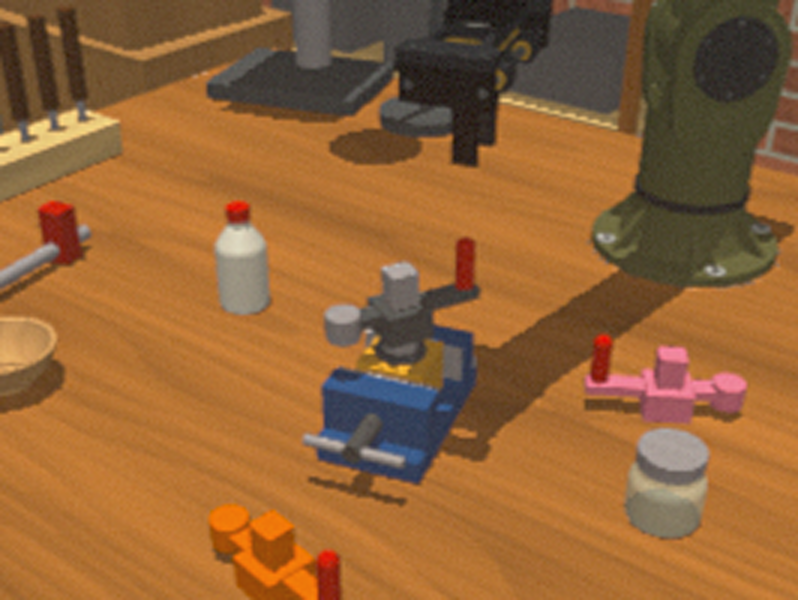

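The picture shows the crank level on the tap at (400,310), with the collar down on the nut. The knob top is 5.1 mm lower than before cranking, the gripper is clear, and the bottle and jar are in their places. Handing in.

```bash
python3 -c "
from bench import ctrl
print(ctrl.close_job())"
```

```text
the job is handed in; nothing more can be done
None
```

The job is handed in at about 27 s: the crank is on the tap, both binds were felt at about 6 N and backed off a quarter turn, the collar is down on the nut (knob 5.1 mm lower), and the gripper is clear with the bottle, jar and bowl untouched.

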